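Kit the cut tube lengths into the parts tray

ROBOT

A 7-joint arm with a two-finger parallel gripper is mounted at the origin on the work surface. World frame = base frame: x ahead of the robot, y to its left, z up, the work surface at z = 0. Lengths are in m, angles in rad, forces in N, time in s.
With the tool pointing down it reaches from about 0.4 to 0.85 m from the base axis. Payload 4.5 kg.
Tool frame: the origin (TCP) lies between the finger pads; the fingertips stand 19 mm ahead of it and the grasp point (between the pads) is the TCP; z points along the fingers, y is the line along which they close (so a half turn about z gives the same grasp; the last joint's range is limited). The gripper opens to 88 mm and grips with 3 to 60 N. Pads are 18 mm wide; open, the fingers measure 123 mm over their backs; the gripper's body (75 mm by 187 mm) begins 45 mm behind the grasp point.
Start: joints at [-1.198, 0.689, -0.195, 1.565, 0.157, 0.902, -0.215], TCP at [0.208, 0.59, 0.258] pointing down, gripper open.
Joint ranges: [-3.01, 3.01], [-0.46, 2.08], [-1.47, 1.51], [0.13, 2.56], [-1, 4.14], [0.04, 2.09], [-2.66, 2.66]. Speed limits (rad/s): [2.57, 2.57, 3.14, 3.14, 3.14, 3.14, 3.14].

INTERFACE

Orientations are given as a rotation vector (axis times angle).
In Python, from bench import get_obs, imaging, r gives the robot as it stands. The module is installed in compiled form; this text tells all that it offers.
- The arm moves only by the shell command python3 -m inch 'ROWS'. ROWS is JSON, a list of rows, each a list of 3 entries, a list of its own where there are three numbers: the opening, from 0 (shut) to 1 (fully open), then the shift along the tool's x, y, z in units of 0.5 m (1.0 is 0.5 m), then the turn about the tool's z in units of pi/2 rad (1.0 is pi/2 rad). A call has 1 to 20 rows; each row is the pose to reach, as a shift and turn from the pose commanded when the call began, along the tool's axes at that moment; what a row does not reach only later rows make up. A row lasts 1/10 s, in which the tool goes at most 50 mm and 8.59 degrees, less where a joint would pass 70% of its speed; a pose out of reach is approached as far as the arm can. A call with a number of a shift or a turn outside -1 to 1 is refused whole. A call with a gripper value outside its range is refused whole. The fingers move at their own pace and stop on an object; the grip force is fixed at half the most. Time passes only in rows, so rows that repeat a pose let the fingers close. It gives the time, the measured TCP pose, the force, the opening and the grip force at its end, in the units of the state.
- get_obs(): the state, without advancing time (a new reading comes with each control period).
- imaging.get_image(name): name is "scene" or "top" or "wrist"; returns (picture, depth): 480x640x3 uint8, blue, green, red; 480x640 float32, m along the optical axis (not along the pixel's ray), 0 where there is no reading.
- imaging.camera_params(name): a dict with "intrinsics" (3x3 intrinsics, pixels), "world_to_cam" (4x4, takes a point from world to camera coordinates). Camera axes: x right, y up, looking along -z (the intrinsics and any distortion apply to the point x, -y, -z); pixel columns grow to the right and rows downward; lengths in m; the calibration is good to about 2 mm. A picture is of the moment at which its call begins: read the wrist's pose just before it. camera_params takes no time and is no camera call; for the wrist camera it gives the pose at the moment of the call.
- r.sign_off(): hands the job in; it is judged then, once.
The state is a dict: "t": time; "joints": joint angles; "dq": joint speeds; "tau": joint torques, N m; "position": TCP position; "ee_rot": TCP orientation; "wrist_force": force on the tool from outside, world axes, zero at the start; "moment": the same for the moment, N m; "width": finger opening in m; "gripper_force": force on a finger pad.
Only numpy, scipy, OpenCV 4.12 (cv2) and the standard library are available. Lean on these libraries where they do the work, as an engineer would, in place of code of your own. Each camera call takes 0.05 s, during which the arm holds its last target. There are 200 camera calls.

TASK

Collect the four hollow steel pieces from the bench into the parts tray, each upright and fully down in its own nest: the round tube in the round cup, the square tube in the square nest, the flat rectangular tube in the oblong nest, and the wide collar over the post. Leave the two solid bar pieces standing where they are.

Things in the scene. Friction and masses are not known exactly. Their poses are not given: they have to be found in the camera images.
- round_tube: All mm. Loose cut length of plain round steel tube standing on end on the bench: outside diameter 42, bore 30 right through (open at the top), 45 high. Origin: centre of its underside; z is up.
- square_tube: All mm. Loose cut length of square steel tube standing on end on the bench: 40 x 40 outside, 30 x 30 hole right through, 45 high. Origin: centre of its underside; z is up. x and y are square to its sides.
- long_tube: All mm. Loose cut length of flat rectangular steel tube standing on end on the bench: 32 (along its x) by 80 (along its y) outside, walls 5, hole right through, 45 high. Origin: centre of its underside; z is up.
- collar: All mm. Loose low, wide steel collar (thick ring) lying flat on the bench: outside diameter 62, hole 36, 20 high. Origin: centre of its underside; z is up.
- round_bar: All mm. Look-alike that must stay: loose piece of SOLID round steel bar, diameter 42, 45 high, standing on the bench; same outside as the round tube but with a closed flat top. Origin: centre of its underside; z is up.
- square_bar: All mm. Look-alike that must stay: loose piece of SOLID square steel bar, 40 x 40, 45 high, standing on the bench; same outside as the square tube but with a closed flat top. Origin: centre of its underside; z is up.
- round_nest: All mm. Target in the aluminium parts tray: shallow black round cup, inside diameter 62, wall 3 thick; its floor lies 3 above its origin and its rim 11 above. Fixed in the tray, its sides parallel to the tray's. Origin: centre of its underside; z is up.
- square_nest: All mm. Target in the tray: shallow black square nest, inside 58 x 58, wall 3 thick; floor 3 above its origin, rim 11 above. Fixed in the tray, its sides parallel to the tray's. Origin: centre of its underside; z is up.
- long_nest: All mm. Target in the tray: shallow black oblong nest, inside 50 (along its x) by 98 (along its y), wall 3 thick; floor 3 above its origin, rim 11 above. The four nests stand 2 by 2, centres 95 and 115 apart, in a flat 210 x 250 tray with a lip 10 high. Fixed in the tray, its sides parallel to the tray's. Origin: centre of its underside; z is up.
- post_nest: All mm. Target in the tray: black square base plate 66 x 66, 6 thick, with an upright steel post in its middle, diameter 16, top of the post 36 above the origin. Fixed in the tray, its sides parallel to the tray's. Origin: centre of its underside; z is up.
There are look-alikes about, which are no part of the job. What is shaped like the round_tube but blue or yellow is not meant.

How it is judged:
By the outcome, as a careful person would: the job done as asked, in the order asked, and still so for the second after the job is handed in, with the robot touching nothing.
It also fails if it takes over 120 s, if anything falls off the work surface, if the arm or the gripper's body presses on something with over 40 N, if the wrist force passes 120 N, or if a joint passes its speed limit or range.

## Working session

There is one attempt and no reset: what is moved stays moved. The work goes in short steps, Python scripts to look and compute and a shell command to move; the robot and the scene stay as the last step left them, time stands still between calls to the robot, and variables do not carry over. Pictures are saved under pics/ and viewed, at most 14 in all, crops included, and the job is handed in when it is done.

```bash
mkdir -p pics
cat > h.py <<'E'
import numpy as np, cv2
from bench import get_obs, imaging, r
def cam(n): 
    p=imaging.camera_params(n); return np.array(p["intrinsics"]),np.array(p["world_to_cam"])
def cast(n,uv,z,c=None):
    K,T=c or cam(n); uv=np.atleast_2d(uv).astype(float)
    d=np.c_[uv,np.ones(len(uv))]@np.linalg.inv(K).T; d=d*[1,-1,-1]
    R=T[:3,:3]; o=-R.T@T[:3,3]; d=d@R
    return o+d*((z-o[2])/d[:,2])[:,None]
def cloud(n,dep,c=None):
    K,T=c or cam(n); v,u=np.mgrid[:480,:640]
    d=np.stack([u,v,np.ones_like(u)],-1)@np.linalg.inv(K).T*dep[...,None]*[1,-1,-1]
    return (d-T[:3,3])@T[:3,:3]
E
python3 - <<'E'
from h import *
o=get_obs();print({k:np.round(o[k],3) for k in o})
for n in("top","scene"):
    im,d=imaging.get_image(n);cv2.imwrite(f"pics/{n}0.png",im);np.save(f"{n}0.npy",d)
    K,T=cam(n);print(K,-T[:3,:3].T@T[:3,3], imaging.camera_params(n).keys(), (d>0).mean())
E
```

```text
{'t': np.float64(0.0), 'joints': array([-1.198,  0.69 , -0.195,  1.566,  0.157,  0.903, -0.215]), 'dq': array([ 0.001,  0.002, -0.001, -0.001,  0.002, -0.002, -0.   ]), 'tau': array([-0.0000e+00, -5.2757e+01, -1.2670e+00, -1.5343e+01, -5.3000e-02,
        7.0000e-03,  0.0000e+00]), 'position': array([0.208, 0.589, 0.257]), 'ee_rot': array([-5.290e-01, -3.096e+00,  3.000e-03]), 'wrist_force': array([-0.052, -0.457, -0.459]), 'moment': array([-0.071,  0.004, -0.034]), 'gripper_force': np.float64(0.0), 'width': np.float64(0.088)}
[[474.46893834   0.         326.09107192]
 [  0.         474.46893834 239.39772206]
 [  0.           0.           1.        ]] [ 0.44312423 -0.02291603  0.95798041] dict_keys(['intrinsics', 'world_to_cam']) 0.9961848958333334
[[522.32275489   0.         321.09319885]
 [  0.         522.32275489 247.90751619]
 [  0.           0.           1.        ]] [1.16353371 0.3974347  0.60762814] dict_keys(['intrinsics', 'world_to_cam']) 0.9897819010416666
```

View pics/top0.png

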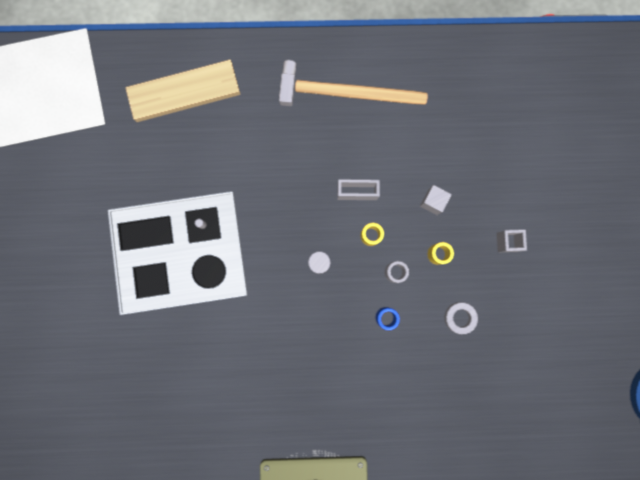

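View pics/scene0.png

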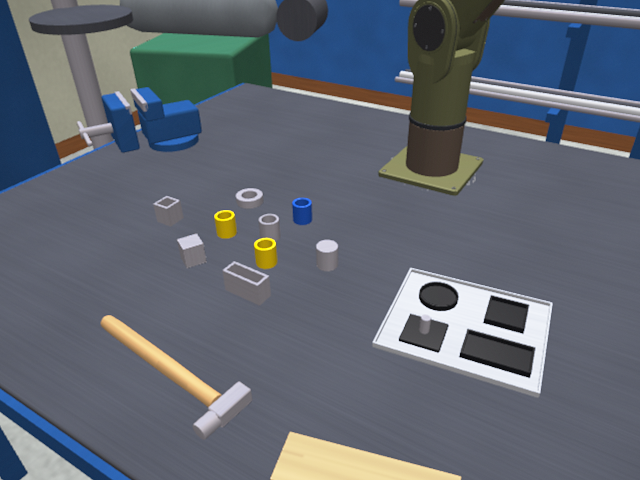

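The top view shows the tray at upper left (108–246, 192–314). The nests are oblong (146,233), post (202,225), square (151,280) and round (209,271).

Candidates:
- **Round tube:** the grey ring at (398,272), because it is hollow and steel-coloured. The yellow rings (373,234) and (442,253) and the blue ring (388,319) are decoys. The disc at (319,262) is solid, so it is round_bar.
- **Square tube:** (515,240), because it is hollow. (436,199) has a closed top, so it is square_bar.
- **Long tube:** (359,189).
- **Collar:** (462,319).

```bash
cat > meas.py <<'E'
from h import *
def meas(im,d,c):
    P=cloud("top",d,c); z=P[...,2]; hsv=cv2.cvtColor(im,cv2.COLOR_BGR2HSV)
    out=[]
    for nm,lo,hi,zt in(("tall",.036,.056,.045),("low",.012,.028,.02)):
        m=((z>lo)&(z<hi)&(hsv[...,2]>110)).astype(np.uint8); m[:,:260]=0; m[:140]=0; m[400:]=0
        cs,h=cv2.findContours(m,cv2.RETR_EXTERNAL,cv2.CHAIN_APPROX_NONE)
        for k in cs:
            if cv2.contourArea(k)<100: continue
            q=cast("top",k[:,0],zt,c)[:,:2]
            (cx,cy),(w,l),a=cv2.minAreaRect((q*1000).astype(np.float32))
            x,y=k[:,0].mean(0).astype(int); mm=np.zeros_like(m);cv2.drawContours(mm,[k],-1,1,-1)
            out.append((nm,x,y,round(cx,1),round(cy,1),round(w,1),round(l,1),round(a,1),np.round(np.median(z[(mm*m)>0]),4),hsv[(mm*m)>0].mean(0).astype(int)))
    return out,P,hsv
E
python3 - <<'E'
from meas import *
im=cv2.imread("pics/top0.png");d=np.load("top0.npy");c=cam("top")
out,P,hsv=meas(im,d,c)
for o in out:print(*o)
z=P[...,2]
print("table z",np.median(z[340:400,200:600]))
for n,(u,v) in dict(long=(146,233),post=(190,232),sq=(151,280),rnd=(209,271)).items(): print(n,np.median(z[v-5:v+6,u-5:u+6]))
print("tray",np.median(z[290:300,180:190]),np.median(z[255:260,130:180]))
m=((hsv[...,2]<60)).astype(np.uint8);m[:,:112]=0;m[:,240:]=0;m[:195]=0;m[308:]=0
for k in cv2.findContours(m,cv2.RETR_EXTERNAL,cv2.CHAIN_APPROX_NONE)[0]:
    if cv2.contourArea(k)<150: continue
    q=cast("top",k[:,0],.013,c)[:,:2]; print(k[:,0].mean(0).round(),[np.round(t,1) for t in cv2.minAreaRect((q*1000).astype(np.float32))])
w=((hsv[...,2]>150)).astype(np.uint8);w[:,:106]=0;w[:,250:]=0;w[:185]=0;w[320:]=0
k=max(cv2.findContours(w,cv2.RETR_EXTERNAL,cv2.CHAIN_APPROX_NONE)[0],key=cv2.contourArea)
q=cast("top",k[:,0],.01,c)[:,:2];print("tray",cv2.minAreaRect((q*1000).astype(np.float32)))
a=cv2.resize(im[160:350,290:550],None,fx=3,fy=3,interpolation=2); cv2.imwrite("pics/crop1.png",a)
E
```

```text
tall 388 318 369.4 -152.6 40.2 39.6 88.6 0.0454 [110 168 223]
tall 397 271 458.4 -173.1 40.5 40.4 88.0 0.0449 [123  15 185]
tall 319 262 479.7 -22.9 39.5 40.8 43.7 0.0458 [123  14 215]
tall 442 252 492.1 -260.6 40.7 41.6 43.0 0.0448 [ 28 139 236]
tall 515 240 514.2 -404.0 42.8 39.0 88.7 0.0451 [123  15 181]
tall 372 233 533.0 -127.2 40.7 40.9 88.1 0.0452 [ 29 137 241]
tall 437 198 598.8 -256.0 40.9 42.1 59.8 0.0455 [122  15 208]
tall 359 188 622.0 -103.8 78.3 33.7 88.5 0.0451 [125  14 185]
low 461 317 364.9 -299.8 61.3 58.3 88.6 0.0204 [122  15 199]
table z 0.0007609501570594414
long 0.0069967225839137875
post 0.008910998980079476
sq 0.006709728558665718
rnd 0.006382934251944704
tray 0.0036516158916209034 0.00340925997373068
[151. 280.] [array([453.9, 310.8]), array([57.8, 61.3]), np.float64(7.3)]
[208. 271.] [array([468.7, 196.8]), array([61.4, 59.3]), np.float64(88.7)]
[145. 233.] [array([547.6, 323. ]), array([ 51.1, 101. ]), np.float64(7.4)]
[202. 224.] [array([561.9, 208.6]), array([59.2, 59. ]), np.float64(7.6)]
tray ((507.9419860839844, 261.0186462402344), (213.00177001953125, 253.3524169921875), 7.354232311248779)
```

View pics/crop1.png

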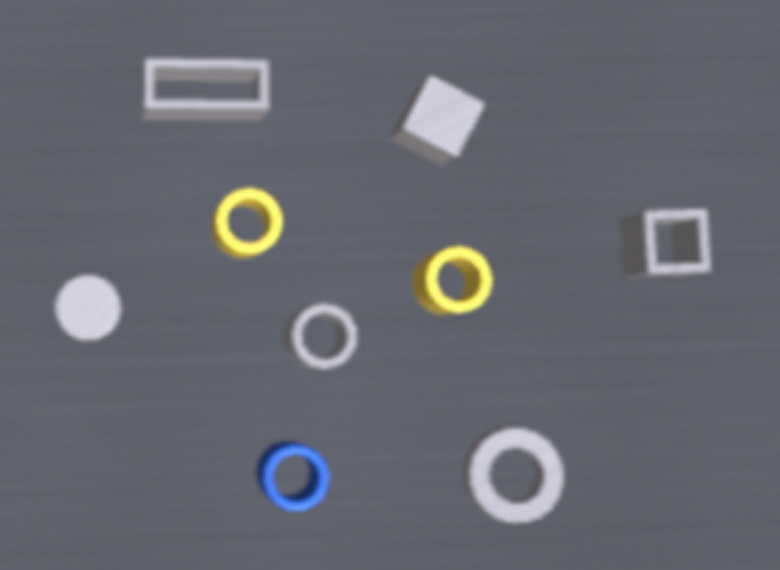

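The crop confirms the choices: the steel ring is hollow with dark bore, the steel square at right is hollow, and the two solid pieces have plain tops. All heights and sizes fit the given dimensions. The tray's centre is (508,261) mm and it is yawed 7.35°.

```bash
cat > plan.py <<'E'
# usage: plan.py x,y,z,closing_deg ...  (mm) -> rows in tool axes from the current pose
import sys
from h import *
from scipy.spatial.transform import Rotation as Ro
o=get_obs(); p=np.array(o["position"])*1000; R=Ro.from_rotvec(o["ee_rot"]).as_matrix()
yaw=np.degrees(np.arctan2(R[1,1],R[0,1]))
print("t",round(float(o["t"]),2),"at",p.round(1),"close dir",yaw.round(2),"tilt",np.degrees(np.arccos(-R[2,2])).round(2),"w",round(float(o["width"]),4),"j",np.round(o["joints"],2))
for a in sys.argv[1:]:
    x,y,z,c=map(float,a.split(",")); s=R.T@(np.array([x,y,z])-p)/500
    dt=-((c-yaw+90)%180-90)
    print(a,s.round(3).tolist(),"turn",round(dt/90,3),"dist",np.linalg.norm(s*500).round())
E
python3 plan.py 450,200,180,70 458,-173,180,70
```

```text
t 0.1 at [207.6 589.  257. ] close dir 70.59 tilt 0.09 w 0.088 j [-1.2   0.69 -0.19  1.57  0.16  0.9  -0.22]
450,200,180,70 [-0.716, -0.572, 0.155] turn 0.007 dist 465.0
458,-173,180,70 [-0.979, -1.271, 0.156] turn 0.007 dist 806.0
```

```bash
python3 -m inch '[[1,[-0.716,-0.572,0.155],0],[1,[-0.716,-0.572,0.155],0],[1,[-0.716,-0.572,0.155],0],[1,[-0.716,-0.572,0.155],0],[1,[-0.716,-0.572,0.155],0],[1,[-0.716,-0.572,0.155],0],[1,[-0.716,-0.572,0.155],0],[1,[-0.716,-0.572,0.155],0],[1,[-0.716,-0.572,0.155],0],[1,[-0.716,-0.572,0.155],0],[1,[-0.716,-0.572,0.155],0],[1,[-0.716,-0.572,0.155],0]]'; python3 plan.py 458,-173,150,70.6 458,-173,30,70.6
```

```text
t: 1.3
position: [0.4499, 0.2018, 0.1802]
ee_rot: [-0.529, -3.096, -0.002]
wrist_force: [-1.2, 0.4, -0.5]
width: 0.0879
gripper_force: 0.0
t 1.3 at [449.9 201.8 180.2] close dir 70.62 tilt 0.07 w 0.0879 j [-0.37  0.65 -0.23  2.03  0.3   0.49  0.41]
458,-173,150,70.6 [-0.264, -0.702, 0.06] turn 0.0 dist 376.0
458,-173,30,70.6 [-0.264, -0.702, 0.3] turn 0.0 dist 404.0
```

```bash
python3 -m inch '[[1,[-0.264,-0.702,0.06],0],[1,[-0.264,-0.702,0.06],0],[1,[-0.264,-0.702,0.06],0],[1,[-0.264,-0.702,0.06],0],[1,[-0.264,-0.702,0.06],0],[1,[-0.264,-0.702,0.06],0],[1,[-0.264,-0.702,0.06],0],[1,[-0.264,-0.702,0.06],0],[1,[-0.264,-0.702,0.06],0],[1,[-0.264,-0.702,0.06],0],[1,[-0.264,-0.702,0.06],0]]'; python3 plan.py 458.4,-173,32,70.6
python3 - <<'E'
from h import *
c=cam("wrist");im,d=imaging.get_image("wrist");cv2.imwrite("pics/w1.png",im);P=cloud("wrist",d,c)
hsv=cv2.cvtColor(im,cv2.COLOR_BGR2HSV);m=((P[...,2]>.036)&(P[...,2]<.056)&(hsv[...,1]<60)&(hsv[...,2]>90)).astype(np.uint8)
for k in cv2.findContours(m,cv2.RETR_EXTERNAL,cv2.CHAIN_APPROX_NONE)[0]:
    if cv2.contourArea(k)>300: print(k[:,0].mean(0).round(),[np.round(t,1) for t in cv2.minAreaRect((cast("wrist",k[:,0],.045,c)[:,:2]*1000).astype(np.float32))])
E
```

```text
t: 2.4
position: [0.459, -0.1711, 0.1505]
ee_rot: [0.522, 3.097, 0.003]
wrist_force: [0.2, 0.9, -0.5]
width: 0.0883
gripper_force: 0.0
t 2.4 at [ 459.  -171.1  150.5] close dir 70.86 tilt 0.11 w 0.0883 j [ 0.46  0.71 -0.31  2.06  0.48  0.44  1.01]
458.4,-173,32,70.6 [-0.0, -0.004, 0.237] turn 0.003 dist 119.0
[448. 394.] [array([ 603.6, -116.5]), array([48.4, 13.5]), np.float64(89.2)]
[319. 241.] [array([ 456.2, -171. ]), array([40.4, 41.6]), np.float64(54.0)]
[541. 200.] [array([477.7, -22.9]), array([44.5, 40.7]), np.float64(70.9)]
```

View pics/w1.png

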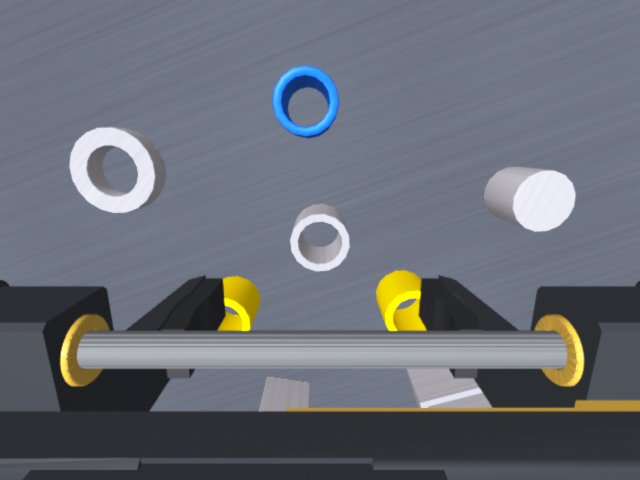

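The wrist view shows the hollow steel ring at (319,241), midway between the fingers, with the bar at (543,200) and the blue decoy at (306,101) well clear. Both views agree to 2 mm, so I'll descend and grip.

```bash
python3 -m inch '[[1,[0.001,-0.003,0.08],0],[1,[0.001,-0.003,0.16],0],[1,[0.001,-0.003,0.22],0],[1,[0.001,-0.003,0.237],0],[1,[0.001,-0.003,0.237],0],[0.2,[0.001,-0.003,0.237],0],[0.2,[0.001,-0.003,0.237],0],[0.2,[0.001,-0.003,0.237],0],[0.2,[0.001,-0.003,0.237],0],[0.2,[0.001,-0.003,0.237],0],[0.2,[0.001,-0.003,0.237],0],[0.2,[0.001,-0.003,0.237],0],[0.2,[0.001,-0.003,0.237],0]]'; python3 plan.py 458,-172,150,70.6 470,197.4,150,70.6
```

```text
t: 3.75
position: [0.4579, -0.1746, 0.032]
ee_rot: [0.528, 3.095, 0.002]
wrist_force: [1.4, 2.8, 5.5]
width: 0.0422
gripper_force: 30.0
t 3.75 at [ 457.9 -174.6   32. ] close dir 70.63 tilt 0.11 w 0.0422 j [ 0.33  0.93 -0.09  2.1   0.61  0.13  0.9 ]
458,-172,150,70.6 [0.001, 0.005, -0.236] turn 0.0 dist 118.0
470,197.4,150,70.6 [0.224, 0.71, -0.235] turn 0.0 dist 390.0
```

```bash
python3 -m inch '[[0.2,[0.001,0.005,-0.06],0],[0.2,[0.001,0.005,-0.14],0],[0.2,[0.001,0.005,-0.2],0],[0.2,[0.03,0.08,-0.235],0],[0.2,[0.05,0.16,-0.235],0],[0.2,[0.08,0.25,-0.235],0],[0.2,[0.11,0.34,-0.235],0],[0.2,[0.14,0.43,-0.235],0],[0.2,[0.17,0.52,-0.235],0],[0.2,[0.19,0.6,-0.235],0],[0.2,[0.212,0.67,-0.235],0],[0.2,[0.223,0.71,-0.235],0],[0.2,[0.223,0.71,-0.235],0],[0.2,[0.223,0.71,-0.235],0],[0.2,[0.223,0.71,-0.235],0]]'; python3 plan.py 468.4,197.4,60,70.6 468.4,197.4,40,70.6
```

```text
t: 5.25
position: [0.4696, 0.1941, 0.1488]
ee_rot: [-0.533, -3.095, 0.004]
wrist_force: [0.1, -0.1, -2.6]
width: 0.0418
gripper_force: 30.0
t 5.25 at [469.6 194.1 148.8] close dir 70.46 tilt 0.17 w 0.0418 j [-0.35  0.72 -0.22  2.01  0.34  0.45  0.41]
468.4,197.4,60,70.6 [0.004, 0.006, 0.178] turn -0.002 dist 89.0
468.4,197.4,40,70.6 [0.004, 0.006, 0.218] turn -0.002 dist 109.0
```

```bash
python3 -m inch '[[0.2,[0.004,0.006,0.06],0],[0.2,[0.004,0.006,0.12],0],[0.2,[0.004,0.006,0.17],0],[0.2,[0.004,0.006,0.2],0],[0.2,[0.004,0.006,0.213],0],[0.2,[0.004,0.006,0.22],0],[0.2,[0.004,0.006,0.22],0],[0.2,[0.004,0.006,0.22],0]]'; python3 plan.py
```

```text
t: 6.05
position: [0.4696, 0.1999, 0.0399]
ee_rot: [0.53, 3.096, 0.001]
wrist_force: [-0.9, 0.7, -2.2]
width: 0.0414
gripper_force: 30.0
t 6.05 at [469.6 199.9  39.9] close dir 70.56 tilt 0.07 w 0.0414 j [-0.44  0.92 -0.09  2.04  0.4   0.19  0.34]
```

```bash
python3 -m inch '[[0.2,[0,0,0.003],0],[0.2,[0,0,0.003],0],[0.7,[0,0,0.003],0],[0.7,[0,0,0.003],0],[0.7,[0,0,0.003],0],[0.7,[0,0,0.003],0],[0.7,[0,0,-0.03],0],[0.7,[0,0,-0.1],0],[0.7,[0,0,-0.2],0],[0.7,[0,0,-0.24],0],[0.7,[0,0,-0.24],0]]'; python3 plan.py 490,0,160,82 514,-404,150,89
```

```text
t: 7.15
position: [0.4708, 0.2007, 0.1621]
ee_rot: [0.53, 3.092, 0.006]
wrist_force: [1.1, 1.1, -0.5]
width: 0.0618
gripper_force: 0.0
t 7.15 at [470.8 200.7 162.1] close dir 70.56 tilt 0.36 w 0.0618 j [-0.35  0.7  -0.24  2.    0.34  0.48  0.4 ]
490,0,160,82 [-0.17, -0.366, 0.003] turn -0.127 dist 202.0
514,-404,150,89 [-0.484, -1.112, 0.021] turn -0.205 dist 606.0
```

```bash
python3 -m inch '[[1,[-0.04,-0.09,0],-0.02],[1,[-0.08,-0.18,0],-0.05],[1,[-0.12,-0.27,0],-0.1],[1,[-0.16,-0.36,0],-0.15],[1,[-0.2,-0.45,0],-0.205],[1,[-0.24,-0.54,0],-0.205],[1,[-0.28,-0.63,0],-0.205],[1,[-0.32,-0.72,0],-0.205],[1,[-0.36,-0.81,0],-0.205],[1,[-0.39,-0.88,0],-0.205],[1,[-0.42,-0.95,0],-0.205],[1,[-0.43,-0.98,0],-0.205],[1,[-0.43,-0.98,0],-0.205],[1,[-0.43,-0.98,0],-0.205],[1,[-0.43,-0.98,0],-0.205]]'
python3 plan.py 514,-404,120,89
python3 - <<'E'
from meas import *
c=cam("wrist");im,d=imaging.get_image("wrist");P=cloud("wrist",d,c)
hsv=cv2.cvtColor(im,cv2.COLOR_BGR2HSV);m=((P[...,2]>.036)&(P[...,2]<.056)&(hsv[...,1]<60)&(hsv[...,2]>90)).astype(np.uint8)
for k in cv2.findContours(m,cv2.RETR_EXTERNAL,cv2.CHAIN_APPROX_NONE)[0]:
    if cv2.contourArea(k)>300: print(k[:,0].mean(0).round(),[np.round(t,1) for t in cv2.minAreaRect((cast("wrist",k[:,0],.045,c)[:,:2]*1000).astype(np.float32))])
im,d=imaging.get_image("top");out,_,_=meas(im,d,cam("top"))
for o in out:print(*o[:8])
cv2.imwrite("pics/tray1.png",cv2.resize(im[180:320,100:260],None,fx=4,fy=4))
E
```

```text
t: 8.65
position: [0.5096, -0.3304, 0.1591]
ee_rot: [-0.02, -3.141, -0.003]
wrist_force: [-0.3, -0.0, -0.1]
width: 0.0882
gripper_force: 0.0
t 8.65 at [ 509.6 -330.4  159.1] close dir 89.28 tilt 0.12 w 0.0882 j [ 0.78  0.83 -0.5   1.7   0.54  0.76  1.57]
514,-404,120,89 [-0.011, -0.147, 0.078] turn 0.003 dist 83.0
[221. 246.] [array([ 511.6, -401. ]), array([41.5, 41.6]), np.float64(0.3)]
tall 388 318 369.4 -152.6 40.2 39.6 88.6
tall 319 262 479.7 -22.9 39.5 40.8 43.7
tall 442 252 493.0 -261.6 40.8 40.8 87.5
tall 372 233 533.0 -127.3 40.8 40.9 88.7
tall 437 198 598.8 -256.5 40.9 41.9 61.5
tall 359 187 621.8 -103.8 78.4 33.7 88.8
low 461 318 364.9 -299.8 61.4 58.3 88.6
```

View pics/tray1.png

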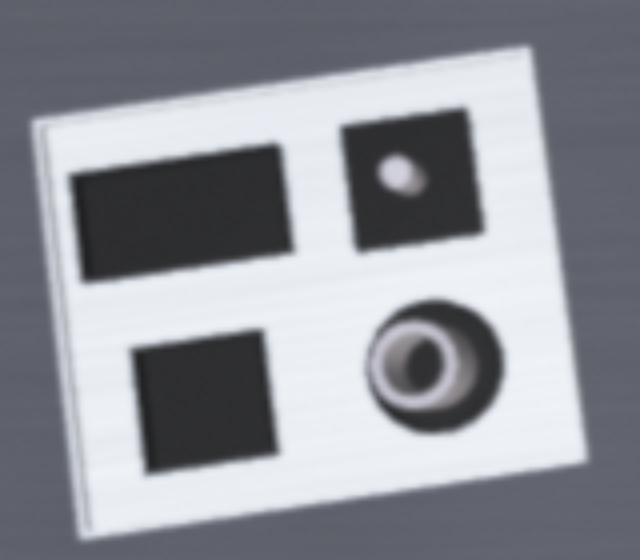

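The crop shows the round tube upright inside the round cup at (412,365). The rest of the bench is unchanged. The wrist view gives the square tube at (512,-402) mm and about 90°, so I'll grip it next.

```bash
python3 -m inch '[[1,[-0.009,-0.08,0.05],0],[1,[-0.009,-0.144,0.09],0],[1,[-0.009,-0.144,0.12],0],[1,[-0.009,-0.144,0.18],0],[1,[-0.009,-0.144,0.23],0],[1,[-0.009,-0.144,0.254],0],[1,[-0.009,-0.144,0.254],0],[0.2,[-0.009,-0.144,0.254],0],[0.2,[-0.009,-0.144,0.254],0],[0.2,[-0.009,-0.144,0.254],0],[0.2,[-0.009,-0.144,0.254],0],[0.2,[-0.009,-0.144,0.254],0],[0.2,[-0.009,-0.144,0.254],0],[0.2,[-0.009,-0.144,0.254],0],[0.2,[-0.009,-0.144,0.254],0]]'; python3 plan.py 513,-403,160,90 490,60,160,97.35
```

```text
t: 10.25
position: [0.5127, -0.4049, 0.0324]
ee_rot: [0.026, 3.141, 0.001]
wrist_force: [-0.2, 1.6, 2.7]
width: 0.0398
gripper_force: 30.0
t 10.25 at [ 512.7 -404.9   32.4] close dir 89.06 tilt 0.06 w 0.0398 j [ 0.82  1.05 -0.42  1.59  0.64  0.64  1.62]
513,-403,160,90 [-0.001, 0.004, -0.255] turn -0.01 dist 128.0
490,60,160,97.35 [0.06, 0.929, -0.254] turn -0.092 dist 483.0
```

```bash
python3 -m inch '[[0.2,[0,0.004,-0.06],0],[0.2,[0,0.004,-0.14],0],[0.2,[0,0.004,-0.2],0],[0.2,[0,0.06,-0.255],0],[0.2,[0.01,0.15,-0.255],0],[0.2,[0.01,0.24,-0.255],-0.03],[0.2,[0.02,0.33,-0.255],-0.06],[0.2,[0.03,0.42,-0.255],-0.092],[0.2,[0.03,0.51,-0.255],-0.092],[0.2,[0.04,0.6,-0.255],-0.092],[0.2,[0.04,0.69,-0.255],-0.092],[0.2,[0.05,0.77,-0.255],-0.092],[0.2,[0.06,0.84,-0.255],-0.092],[0.2,[0.06,0.9,-0.255],-0.092],[0.2,[0.06,0.93,-0.255],-0.092],[0.2,[0.06,0.93,-0.255],-0.092]]'; python3 plan.py 453.6,311.4,160,97.35
```

```text
t: 11.85
position: [0.4904, 0.0626, 0.1597]
ee_rot: [-0.208, 3.134, 0.003]
wrist_force: [-0.3, 0.4, -2.7]
width: 0.0396
gripper_force: 30.0
t 11.85 at [490.4  62.6 159.7] close dir 97.59 tilt 0.12 w 0.0396 j [ 0.04  0.71 -0.41  2.04  0.57  0.51  0.91]
453.6,311.4,160,97.35 [0.007, 0.503, 0.0] turn 0.003 dist 251.0
```

```bash
python3 -m inch '[[0.2,[0.002,0.08,0],0],[0.2,[0.003,0.17,0],0],[0.2,[0.005,0.26,0],0],[0.2,[0.006,0.35,0],0],[0.2,[0.007,0.43,0],0],[0.2,[0.007,0.49,0],0.003],[0.2,[0.007,0.503,0],0.003],[0.2,[0.007,0.503,0],0.003],[0.2,[0.007,0.503,0.06],0.003],[0.2,[0.007,0.503,0.12],0.003],[0.2,[0.007,0.503,0.17],0.003],[0.2,[0.007,0.503,0.21],0.003],[0.2,[0.007,0.503,0.232],0.003],[0.2,[0.007,0.503,0.238],0.003],[0.2,[0.007,0.503,0.24],0.003],[0.2,[0.007,0.503,0.24],0.003]]'; python3 plan.py 453.6,311.4,39,97.35
```

```text
t: 13.45
position: [0.4555, 0.307, 0.0399]
ee_rot: [-0.19, 3.135, -0.002]
wrist_force: [-0.3, -1.1, -2.5]
width: 0.0406
gripper_force: 29.1
t 13.45 at [455.5 307.   39.9] close dir 96.93 tilt 0.08 w 0.0406 j [-0.54  0.94 -0.23  1.92  0.59  0.34  0.45]
453.6,311.4,39,97.35 [0.003, 0.009, 0.002] turn -0.005 dist 5.0
```

```bash
python3 -m inch '[[0.2,[0.003,0.007,0],0],[0.2,[0.003,0.007,0.003],0],[0.2,[0.003,0.007,0.003],0],[0.66,[0.003,0.007,0.003],0],[0.66,[0.003,0.007,0.003],0],[0.66,[0.003,0.007,0.003],0],[0.66,[0.003,0.007,0.003],0],[0.66,[0.003,0.007,-0.03],0],[0.66,[0.003,0.007,-0.1],0],[0.66,[0.003,0.007,-0.18],0],[0.66,[0.003,0.007,-0.25],0],[0.66,[0.003,0.007,-0.25],0]]'; python3 plan.py 610,-103.8,160,97 621,-103.8,160,178.7 621,-103.8,160,-1.3
```

```text
t: 14.65
position: [0.4547, 0.314, 0.1691]
ee_rot: [-0.192, 3.129, 0.008]
wrist_force: [-0.1, 0.3, 0.1]
width: 0.0583
gripper_force: 0.0
t 14.65 at [454.7 314.  169.1] close dir 97.02 tilt 0.5 w 0.0583 j [-0.45  0.74 -0.4   1.87  0.47  0.62  0.55]
610,-103.8,160,97 [-0.206, -0.867, 0.015] turn 0.0 dist 446.0
621,-103.8,160,178.7 [-0.228, -0.87, 0.015] turn -0.908 dist 450.0
621,-103.8,160,-1.3 [-0.228, -0.87, 0.015] turn -0.908 dist 450.0
```

```bash
python3 -m inch '[[1,[-0.02,-0.08,0.01],0.05],[1,[-0.04,-0.16,0.015],0.14],[1,[-0.06,-0.24,0.015],0.23],[1,[-0.08,-0.32,0.015],0.32],[1,[-0.1,-0.4,0.015],0.41],[1,[-0.12,-0.48,0.015],0.5],[1,[-0.15,-0.56,0.015],0.59],[1,[-0.17,-0.64,0.015],0.68],[1,[-0.19,-0.72,0.015],0.77],[1,[-0.21,-0.8,0.015],0.86],[1,[-0.228,-0.86,0.015],0.95],[1,[-0.228,-0.87,0.015],1],[1,[-0.228,-0.87,0.015],1],[1,[-0.228,-0.87,0.015],1],[1,[-0.228,-0.87,0.015],1]]'
python3 - <<'E'
from meas import *
c=cam("wrist");im,d=imaging.get_image("wrist");P=cloud("wrist",d,c);cv2.imwrite("pics/w2.png",im)
hsv=cv2.cvtColor(im,cv2.COLOR_BGR2HSV);m=((P[...,2]>.036)&(P[...,2]<.056)&(hsv[...,1]<60)&(hsv[...,2]>90)).astype(np.uint8)
for k in cv2.findContours(m,cv2.RETR_EXTERNAL,cv2.CHAIN_APPROX_NONE)[0]:
    if cv2.contourArea(k)>300: print(k[:,0].mean(0).round(),[np.round(t,1) for t in cv2.minAreaRect((cast("wrist",k[:,0],.045,c)[:,:2]*1000).astype(np.float32))])
im,d=imaging.get_image("top");cv2.imwrite("pics/tray2.png",cv2.resize(im[180:320,100:260],None,fx=4,fy=4))
E
python3 plan.py 621,-103.8,160,-1.3
```

```text
t: 16.15
position: [0.6188, -0.104, 0.1568]
ee_rot: [-2.076, -2.356, -0.0]
wrist_force: [0.2, 0.6, -0.2]
width: 0.0881
gripper_force: 0.0
[276. 401.] [array([ 599.9, -244.4]), array([34.5, 38.5]), np.float64(61.1)]
[328. 237.] [array([ 622.5, -100.2]), array([80.4, 31.8]), np.float64(88.0)]
[124.  91.] [array([481.7, -20.8]), array([40.7, 44.1]), np.float64(75.3)]
t 16.25 at [ 619.  -104.4  157.1] close dir 7.2 tilt 0.05 w 0.0884 j [ 0.13  0.82 -0.07  1.65  0.07  0.68  0.15]
621,-103.8,160,-1.3 [0.001, 0.004, -0.006] turn 0.094 dist 4.0
```

View pics/tray2.png

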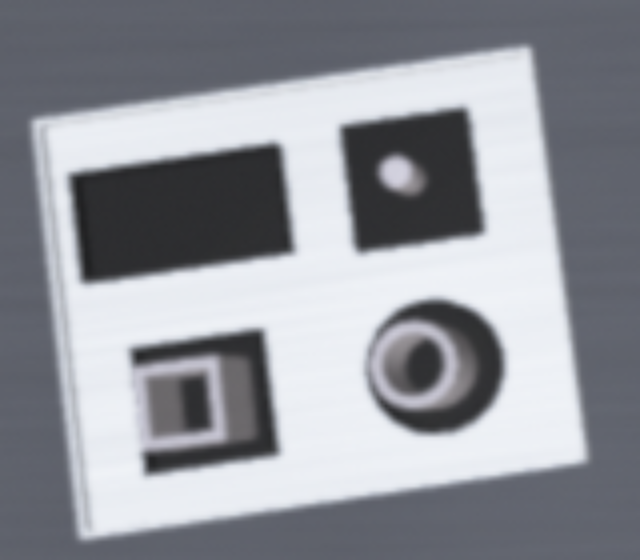

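View pics/w2.png

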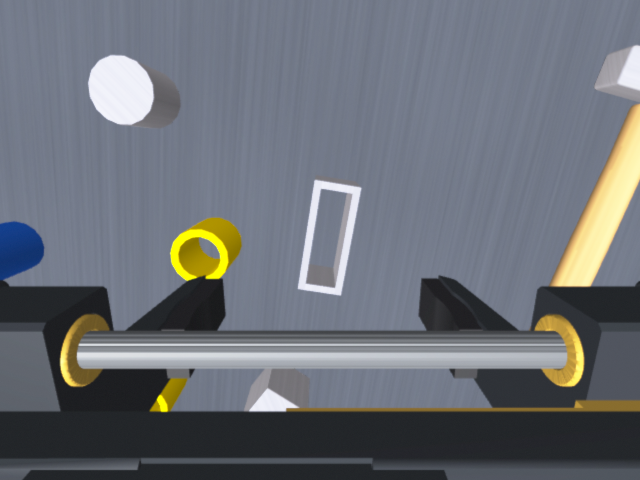

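The wrist view shows the long tube at (329,237), clear of the yellow decoy at (205,250). The tray crop shows the square tube in its nest at (180,400). I'll descend with the fingers partly open.

```bash
python3 -m inch '[[0.65,[0.006,0.006,0],0.098],[0.65,[0.006,0.006,0],0.098],[0.65,[0.006,0.006,0.06],0.098],[0.65,[0.006,0.006,0.13],0.098],[0.65,[0.006,0.006,0.2],0.098],[0.65,[0.006,0.006,0.24],0.098],[0.65,[0.006,0.006,0.25],0.098],[0.65,[0.006,0.006,0.25],0.098],[0.1,[0.006,0.006,0.25],0.098],[0.1,[0.006,0.006,0.25],0.098],[0.1,[0.006,0.006,0.25],0.098],[0.1,[0.006,0.006,0.25],0.098],[0.1,[0.006,0.006,0.25],0.098],[0.1,[0.006,0.006,0.25],0.098],[0.1,[0.006,0.006,0.25],0.098]]'; python3 plan.py 622,-101,160,-1.6 547.6,323.5,160,7.35;python3 - <<'E'
from h import *
im,d=imaging.get_image("top");P=cloud("top",d)
s=P[200:310,112:242].reshape(-1,3)
for n,x,y in(("rnd",468.4,197.4),("sq",453.6,311.4)):
    q=s[(abs(s[:,0]*1000-x)<32)&(abs(s[:,1]*1000-y)<32)&(s[:,2]>.042)]
    print(n,len(q),np.median(q[:,2]).round(4),(q[:,:2].min(0)*1000).round(),(q[:,:2].max(0)*1000).round(), q[:,2].std())
E
```

```text
t: 17.75
position: [0.6226, -0.1024, 0.0333]
ee_rot: [2.254, 2.186, 0.002]
wrist_force: [-0.7, 0.0, 5.9]
width: 0.0313
gripper_force: 30.0
t 17.75 at [ 622.6 -102.4   33.3] close dir -1.77 tilt 0.11 w 0.0313 j [ 0.1   1.   -0.02  1.68  0.03  0.46  0.03]
622,-101,160,-1.6 [0.003, -0.001, -0.253] turn -0.002 dist 127.0
547.6,323.5,160,7.35 [0.847, -0.176, -0.254] turn -0.101 dist 451.0
rnd 219 0.051 [449. 177.] [489. 218.] 0.0027688163344168145
sq 274 0.0509 [431. 286.] [474. 329.] 0.0029559128181768585
```

Both placed tubes have their tops at 51 mm, which means they are fully seated. I'll carry the long tube over now.

```bash
python3 -m inch '[[0.1,[0.003,-0.001,-0.06],0],[0.1,[0.003,-0.001,-0.14],0],[0.1,[0.003,-0.001,-0.2],0],[0.1,[0.06,-0.01,-0.254],0],[0.1,[0.14,-0.03,-0.254],0],[0.1,[0.22,-0.05,-0.254],-0.03],[0.1,[0.31,-0.06,-0.254],-0.06],[0.1,[0.4,-0.08,-0.254],-0.101],[0.1,[0.49,-0.1,-0.254],-0.101],[0.1,[0.58,-0.12,-0.254],-0.101],[0.1,[0.66,-0.14,-0.254],-0.101],[0.1,[0.74,-0.16,-0.254],-0.101],[0.1,[0.8,-0.17,-0.254],-0.101],[0.1,[0.84,-0.176,-0.254],-0.101],[0.1,[0.847,-0.176,-0.254],-0.101],[0.1,[0.847,-0.176,-0.254],-0.101],[0.1,[0.847,-0.176,-0.254],-0.101]]'; python3 plan.py 547.6,323.5,40.5,7.35
```

```text
t: 19.5
position: [0.5474, 0.321, 0.1589]
ee_rot: [2.077, 2.355, -0.003]
wrist_force: [0.6, -0.5, -3.6]
width: 0.0316
gripper_force: 30.0
t 19.5 at [547.4 321.  158.9] close dir 7.18 tilt 0.14 w 0.0316 j [-0.62  0.82  0.03  1.63 -0.04  0.7  -0.45]
547.6,323.5,40.5,7.35 [0.005, 0.001, 0.237] turn -0.002 dist 118.0
```

```bash
python3 -m inch '[[0.1,[0.005,0.001,0.06],0],[0.1,[0.005,0.001,0.12],0],[0.1,[0.005,0.001,0.17],0],[0.1,[0.005,0.001,0.21],0],[0.1,[0.005,0.001,0.23],0],[0.1,[0.005,0.001,0.236],0],[0.1,[0.005,0.001,0.237],0],[0.1,[0.005,0.001,0.237],0]]'; python3 plan.py 547.6,323.5,39.5,7.35
```

```text
t: 20.3
position: [0.548, 0.3263, 0.0418]
ee_rot: [2.075, 2.358, 0.003]
wrist_force: [0.6, -0.3, -3.8]
width: 0.0319
gripper_force: 30.0
t 20.3 at [548.  326.3  41.8] close dir 7.29 tilt 0.11 w 0.0319 j [-0.62  1.    0.02  1.65 -0.04  0.49 -0.45]
547.6,323.5,39.5,7.35 [-0.005, -0.002, 0.005] turn -0.001 dist 4.0
```

```bash
python3 -m inch '[[0.1,[-0.003,-0.001,0.004],0],[0.1,[-0.003,-0.001,0.004],0],[0.1,[-0.003,-0.001,0.004],0],[0.55,[-0.003,-0.001,0.004],0],[0.55,[-0.003,-0.001,0.004],0],[0.55,[-0.003,-0.001,0.004],0],[0.55,[-0.003,-0.001,0.004],0],[0.55,[-0.003,-0.001,-0.03],0],[0.55,[-0.003,-0.001,-0.1],0],[0.55,[-0.003,-0.001,-0.18],0],[0.55,[-0.003,-0.001,-0.25],0],[0.55,[-0.003,-0.001,-0.25],0]]'; python3 plan.py 500,-100,160,7.3 365,-300,160,-20
```

```text
t: 21.5
position: [0.5501, 0.3264, 0.1723]
ee_rot: [2.073, 2.356, 0.017]
wrist_force: [-0.1, 0.5, -0.1]
width: 0.0485
gripper_force: 0.0
t 21.5 at [550.1 326.4 172.3] close dir 7.29 tilt 0.66 w 0.0485 j [-0.63  0.81  0.03  1.61 -0.04  0.71 -0.45]
500,-100,160,7.3 [-0.833, -0.208, 0.018] turn -0.0 dist 430.0
365,-300,160,-20 [-1.196, -0.526, 0.013] turn 0.303 dist 653.0
```

```bash
python3 -m inch '[[1,[-0.08,-0.035,0.01],0],[1,[-0.17,-0.074,0.015],0],[1,[-0.25,-0.11,0.015],0],[1,[-0.34,-0.149,0.015],0],[1,[-0.42,-0.185,0.015],0],[1,[-0.51,-0.224,0.015],0],[1,[-0.6,-0.26,0.015],0],[1,[-0.68,-0.3,0.015],0],[1,[-0.77,-0.338,0.015],0],[1,[-0.85,-0.374,0.015],0],[1,[-0.92,-0.4,0.015],0],[1,[-0.957,-0.421,0.015],0],[1,[-0.957,-0.421,0.015],0],[1,[-0.957,-0.421,0.015],0]]'; python3 plan.py 365,-300,150,7.35
python3 - <<'E'
from meas import *
c=cam("wrist");im,d=imaging.get_image("wrist");P=cloud("wrist",d,c)
hsv=cv2.cvtColor(im,cv2.COLOR_BGR2HSV);m=((P[...,2]>.012)&(P[...,2]<.03)&(hsv[...,1]<60)&(hsv[...,2]>90)).astype(np.uint8)
for k in cv2.findContours(m,cv2.RETR_EXTERNAL,cv2.CHAIN_APPROX_NONE)[0]:
    if cv2.contourArea(k)>300: print(k[:,0].mean(0).round(),[np.round(t,1) for t in cv2.minAreaRect((cast("wrist",k[:,0],.02,c)[:,:2]*1000).astype(np.float32))])
im,d=imaging.get_image("top");P=cloud("top",d)
s=P[190:310,105:242].reshape(-1,3)
for n,x,y,w in(("rnd",468.4,197.4,32),("sq",453.6,311.4,32),("long",547.6,323.5,55)):
    q=s[(abs(s[:,0]*1000-x)<w*.9)&(abs(s[:,1]*1000-y)<w)&(s[:,2]>.042)]
    print(n,len(q),np.median(q[:,2]).round(4),[np.round(t,1) for t in cv2.minAreaRect((q[:,:2]*1000).astype(np.float32))], q[:,2].std().round(4))
E
```

```text
t: 22.9
position: [0.3992, -0.1766, 0.1585]
ee_rot: [2.076, 2.358, 0.001]
wrist_force: [-0.7, -0.8, 0.5]
width: 0.0879
gripper_force: 0.0
t 22.9 at [ 399.2 -176.6  158.5] close dir 7.28 tilt 0.05 w 0.0879 j [ 0.38  0.64 -0.1   2.21  0.21  0.29  0.22]
365,-300,150,7.35 [-0.236, -0.099, 0.017] turn -0.001 dist 128.0
[264. 379.] [array([ 366. , -313.9]), array([58.1, 24.3]), np.float64(7.3)]
[452.  39.] [array([470.5, -29.9]), array([21.7, 41.1]), np.float64(48.0)]
rnd 218 0.0509 [array([468.9, 197.5]), array([40.7, 40. ]), np.float64(88.7)] 0.0028
sq 272 0.051 [array([452.5, 307.6]), array([40. , 42.8]), np.float64(6.4)] 0.003
long 384 0.051 [array([546.7, 322.8]), array([32.7, 81.6]), np.float64(7.3)] 0.0029
```

All three tubes are seated, with tops at 51 mm and each centred in its nest. The collar is next.

```bash
python3 -m inch '[[1,[-0.08,-0.033,0.017],0],[1,[-0.16,-0.067,0.017],0],[1,[-0.22,-0.09,0.017],0],[1,[-0.236,-0.099,0.017],0],[1,[-0.236,-0.099,0.017],0],[1,[-0.236,-0.099,0.017],0]]'; python3 plan.py 365,-300,23,7.35
python3 - <<'E'
from meas import *
c=cam("wrist");im,d=imaging.get_image("wrist");P=cloud("wrist",d,c)
hsv=cv2.cvtColor(im,cv2.COLOR_BGR2HSV);m=((P[...,2]>.012)&(P[...,2]<.03)&(hsv[...,1]<60)&(hsv[...,2]>90)).astype(np.uint8)
for k in cv2.findContours(m,cv2.RETR_EXTERNAL,cv2.CHAIN_APPROX_NONE)[0]:
    if cv2.contourArea(k)>300: print(k[:,0].mean(0).round(),[np.round(t,1) for t in cv2.minAreaRect((cast("wrist",k[:,0],.02,c)[:,:2]*1000).astype(np.float32))])
E
```

```text
t: 23.6
position: [0.3659, -0.2979, 0.1497]
ee_rot: [-2.071, -2.361, -0.002]
wrist_force: [-0.0, 0.3, -0.2]
width: 0.088
gripper_force: 0.0
t 23.6 at [ 365.9 -297.9  149.7] close dir 7.5 tilt 0.09 w 0.088 j [ 0.69  0.69 -0.16  2.12  0.28  0.36  0.43]
365,-300,23,7.35 [-0.004, -0.003, 0.253] turn 0.002 dist 127.0
[318. 235.] [array([ 363.3, -296.9]), array([60.7, 60.5]), np.float64(52.8)]
[620. 220.] [array([ 582.4, -259.7]), array([33.4, 58.9]), np.float64(20.5)]
```

```bash
python3 -m inch '[[1,[-0.001,-0.004,0.06],0],[1,[-0.001,-0.004,0.13],0],[1,[-0.001,-0.004,0.19],0],[1,[-0.001,-0.004,0.23],0],[1,[-0.001,-0.004,0.248],0],[1,[-0.001,-0.004,0.253],0],[1,[-0.001,-0.004,0.253],0],[0.4,[-0.001,-0.004,0.253],0],[0.4,[-0.001,-0.004,0.253],0],[0.4,[-0.001,-0.004,0.253],0],[0.4,[-0.001,-0.004,0.253],0],[0.4,[-0.001,-0.004,0.253],0],[0.4,[-0.001,-0.004,0.253],0]]'; python3 plan.py 365,-299,160,7.35 500,60,160,7.35
```

```text
t: 24.95
position: [0.3636, -0.3007, 0.0236]
ee_rot: [2.074, 2.358, 0.001]
wrist_force: [0.6, 0.9, 5.9]
width: 0.0617
gripper_force: 30.0
t 24.95 at [ 363.6 -300.7   23.6] close dir 7.33 tilt 0.08 w 0.0617 j [ 0.61  0.95 -0.03  2.16  0.66  0.04  0.06]
365,-299,160,7.35 [0.003, 0.004, -0.273] turn -0.0 dist 136.0
500,60,160,7.35 [0.681, 0.363, -0.273] turn -0.0 dist 409.0
```

```bash
python3 -m inch '[[0.4,[0.002,0.003,-0.06],0],[0.4,[0.002,0.003,-0.14],0],[0.4,[0.002,0.003,-0.22],0],[0.4,[0.03,0.02,-0.273],0],[0.4,[0.1,0.06,-0.273],0],[0.4,[0.18,0.1,-0.273],0],[0.4,[0.26,0.14,-0.273],0],[0.4,[0.34,0.18,-0.273],0],[0.4,[0.42,0.22,-0.273],0],[0.4,[0.5,0.265,-0.273],0],[0.4,[0.57,0.305,-0.273],0],[0.4,[0.63,0.335,-0.273],0],[0.4,[0.67,0.357,-0.273],0],[0.4,[0.681,0.363,-0.273],0],[0.4,[0.681,0.363,-0.273],0]]'; python3 plan.py 562.2,209.4,130,7.35
```

```text
t: 26.45
position: [0.4991, 0.0601, 0.1592]
ee_rot: [-2.073, -2.359, 0.002]
wrist_force: [0.2, -1.2, -3.2]
width: 0.062
gripper_force: 30.0
t 26.45 at [499.1  60.1 159.2] close dir 7.39 tilt 0.09 w 0.062 j [-0.05  0.7  -0.26  2.02  0.37  0.47 -0.46]
562.2,209.4,130,7.35 [0.28, 0.164, 0.058] turn 0.0 dist 165.0
```

```bash
python3 -m inch '[[0.4,[0.06,0.035,0],0],[0.4,[0.13,0.075,0],0],[0.4,[0.2,0.117,0],0],[0.4,[0.25,0.147,0.01],0],[0.4,[0.275,0.161,0.03],0],[0.4,[0.28,0.164,0.058],0],[0.4,[0.28,0.164,0.058],0],[0.4,[0.28,0.164,0.058],0],[0.4,[0.28,0.164,0.058],0]]'; python3 plan.py 562.2,209.4,90,7.35 562.2,209.4,34,7.35
python3 - <<'E'
from h import *
im,d=imaging.get_image("scene");cv2.imwrite("pics/s2.png",cv2.resize(im[230:400,350:570],None,fx=3,fy=3))
E
```

```text
t: 27.35
position: [0.563, 0.2071, 0.1307]
ee_rot: [2.077, 2.356, -0.003]
wrist_force: [-0.3, 0.0, -2.9]
width: 0.0619
gripper_force: 30.0
t 27.35 at [563.  207.1 130.7] close dir 7.19 tilt 0.1 w 0.0619 j [-0.29  0.83 -0.24  1.74  0.32  0.61 -0.6 ]
562.2,209.4,90,7.35 [0.005, -0.001, 0.081] turn -0.002 dist 41.0
562.2,209.4,34,7.35 [0.005, -0.001, 0.193] turn -0.002 dist 97.0
```

View pics/s2.png

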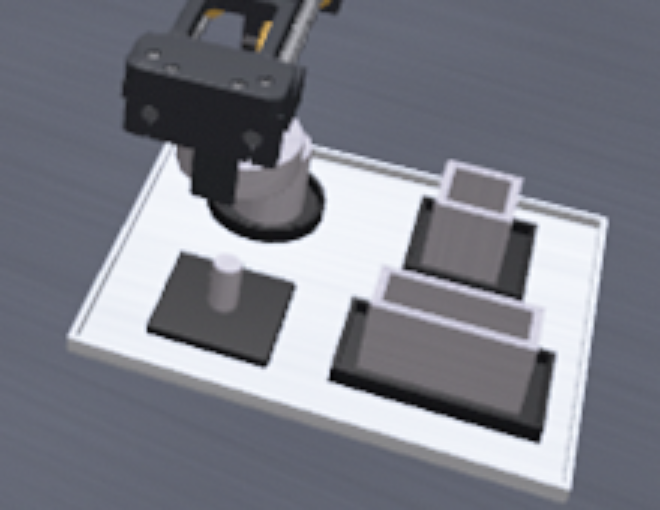

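The crop shows the three tubes upright in their nests, and the bare post at (225,280) with the collar held above it. I'll lower it slowly.

```bash
python3 -m inch '[[0.4,[0.003,-0.001,0.04],0],[0.4,[0.003,-0.001,0.08],0],[0.4,[0.003,-0.001,0.11],0],[0.4,[0.003,-0.001,0.13],0],[0.4,[0.003,-0.001,0.145],0],[0.4,[0.003,-0.001,0.16],0],[0.4,[0.003,-0.001,0.175],0],[0.4,[0.003,-0.001,0.187],0],[0.4,[0.003,-0.001,0.193],0],[0.4,[0.003,-0.001,0.193],0],[0.4,[0.003,-0.001,0.193],0]]'; python3 plan.py 562.2,209.4,33.3,7.35
```

```text
t: 28.5
position: [0.5627, 0.2108, 0.0344]
ee_rot: [2.075, 2.359, 0.001]
wrist_force: [-0.2, -0.3, -2.5]
width: 0.062
gripper_force: 30.0
t 28.5 at [562.7 210.8  34.4] close dir 7.32 tilt 0.02 w 0.062 j [-0.33  0.98 -0.18  1.77  0.37  0.43 -0.65]
562.2,209.4,33.3,7.35 [-0.003, -0.001, 0.002] turn -0.0 dist 2.0
```

```bash
python3 -m inch '[[0.4,[-0.002,0,0.002],0],[0.4,[-0.002,0,0.002],0],[0.85,[-0.002,0,0.002],0],[0.85,[-0.002,0,0.002],0],[0.85,[-0.002,0,0.002],0],[0.85,[-0.002,0,0.002],0],[0.85,[-0.002,0,-0.03],0],[0.85,[-0.002,0,-0.1],0],[0.85,[-0.002,0,-0.18],0],[0.85,[-0.002,0,-0.27],0],[0.85,[-0.1,-0.05,-0.3],0],[0.85,[-0.2,-0.1,-0.3],0],[0.85,[-0.3,-0.15,-0.3],0],[0.85,[-0.4,-0.18,-0.3],0],[0.85,[-0.45,-0.2,-0.3],0],[0.85,[-0.45,-0.2,-0.3],0],[0.85,[-0.45,-0.2,-0.3],0]]'
python3 - <<'E'
from meas import *
im,d=imaging.get_image("top");out,P,_=meas(im,d,cam("top"))
for o in out:print(*o[:8])
s=P[190:310,105:242].reshape(-1,3)
for n,x,y,w,z in(("rnd",468.4,197.4,32,.042),("sq",453.6,311.4,32,.042),("long",547.6,323.5,55,.042),("collar",562.2,209.4,45,.02)):
    q=s[(abs(s[:,0]*1000-x)<w*.9)&(abs(s[:,1]*1000-y)<w)&(s[:,2]>z)]
    print(n,len(q),np.median(q[:,2]).round(4),[np.round(t,1) for t in cv2.minAreaRect((q[:,:2]*1000).astype(np.float32))])
im2,_=imaging.get_image("scene")
cv2.imwrite("pics/end.png",np.hstack([cv2.resize(im[180:320,100:260],(400,350)),cv2.resize(im2[230:400,350:570],(400,350))]))
E
```

```text
t: 30.2
position: [0.492, -0.0265, 0.1852]
ee_rot: [2.078, 2.354, 0.001]
wrist_force: [0.2, 1.3, 0.5]
width: 0.0751
gripper_force: 0.0
tall 442 252 493.0 -261.6 40.8 40.8 87.5
tall 437 198 598.7 -256.0 40.8 42.3 59.8
rnd 216 0.051 [array([468.8, 197.4]), array([40.3, 39.9]), np.float64(88.7)]
sq 264 0.0511 [array([452.6, 308. ]), array([40. , 41.5]), np.float64(6.2)]
long 381 0.051 [array([546.7, 323.1]), array([32.7, 81.4]), np.float64(7.3)]
collar 628 0.0295 [array([562.2, 208.7]), array([61.2, 61. ]), np.float64(36.5)]
```

View pics/end.png

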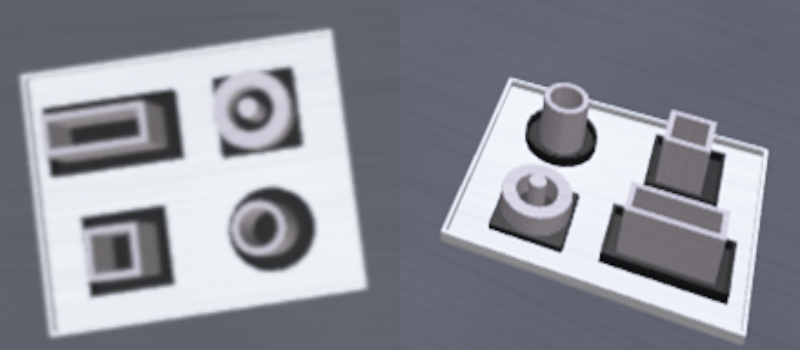

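The final pictures show all four pieces seated: tube tops at 51 mm, and the collar's top at 29 mm with the post through it at about (252,110). The gripper is at 185 mm, touching nothing.

```bash
python3 -c "
from bench import r
print(r.sign_off())"
```

```text
the job is handed in; nothing more can be done
None
```

The job is handed in at about 30 s: all four hollow pieces are upright and fully down in their own nests, placed in the order listed, and neither solid bar was touched (the last image rechecked only the square bar, because the arm hid the round one).

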